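# Pull down the parts cabinet flap with the hook pole

## Robot

A 6-joint arm with a two-finger parallel gripper is mounted at the origin on the work surface. World frame = base frame: x ahead of the robot, y to its left, z up, the work surface at z = 0. Lengths are in mm, angles in rad, forces in N, time in s.
With the tool pointing down it reaches from about 350 to 875 mm from the base axis. Payload 4.2 kg.
Tool frame: the origin (TCP) lies at the very end of the fingers, on their centre line; the grasp point (between the pads) lies 19 mm behind it; z points along the fingers, y is the line along which they close (so a half turn about z gives the same grasp; the last joint's range is limited). The gripper opens to 85 mm and grips with 20 to 120 N. Pads are 22 mm wide; open, the fingers measure 114 mm over their backs; the gripper's body (76 mm by 85 mm) begins 54 mm behind the grasp point. The pads swing forward as they close: fully open they stand 13 mm farther back than shut.
Start: joints at [-0.848, 0.385, 0.008, 0, -1.194, -0.259], TCP at [279.605, -558.946, 211.312] pointing down, gripper open.
Joint ranges: [-3.14, 3.14], [-1.21, 2.06], [-1.07, 1.41], [-3.16, 2.05], [-2.99, -0.16], [-3.1, 3.1]. Speed limits (rad/s): [2.79, 2.79, 3.14, 3.14, 3.14, 3.14].

## Interface

Orientations are given as a unit quaternion [x, y, z, w].
In Python, from bench import arm, optics gives the robot as it stands. The module is installed in compiled form; this text tells all that it offers.
- The arm moves only by the tool step_arm, never from a script. Its argument "motion" is a list of rows, each an object with "dr": the turn, a rotation vector about the tool's x, y, z in units of 8 degrees (1.0 is 8 degrees), a list of three; "slide": the shift along the tool's x, y, z in mm, a list of three; "jaw": the finger opening in mm, from 0 to 85.4. A call has exactly 8 rows; each row is the pose to reach, as a shift and turn from the pose commanded when the call began, along the tool's axes at that moment; what a row does not reach only later rows make up. A row lasts 1/8 s, in which the tool goes at most 62.5 mm and 10.7 degrees, less where a joint would pass 70% of its speed; a pose out of reach is approached as far as the arm can. A call with a gripper value outside its range is refused whole. The fingers move at their own pace and stop on an object; the grip force is fixed at half the most. Time passes only in rows, so rows that repeat a pose let the fingers close, or fill a call up. It gives the time, the measured TCP pose, the force, the opening and the grip force at its end, in the units of the state.
- arm.read_state(): the state, without advancing time (a new reading comes with each control period).
- optics.get_image(name): name is "side" or "top"; returns the picture (480x640x3 uint8, blue, green, red); there is no depth.
- optics.camera_info(name): a dict with "camera_matrix" (3x3 intrinsics, pixels), "k1" (the pictures are not rectified: a ray, as slopes to the right and down, at radius r is drawn at 1 + k1 r^2 times it, then the intrinsics apply), "view" (4x4, takes a point from world to camera coordinates). Camera axes: x right, y up, looking along -z (the intrinsics and any distortion apply to the point x, -y, -z); pixel columns grow to the right and rows downward; lengths in mm; the calibration is good to about 2 mm. A picture is of the moment at which its call begins. camera_info takes no time and is no camera call.
- arm.job_done(): hands the job in; it is judged then, once.
The state is a dict: "clock": time; "joints": joint angles; "joint_vel": joint speeds; "joint_efforts": joint torques, N m; "position": TCP position; "ee_rot": TCP orientation; "contact_force": force on the tool from outside, world axes, zero at the start; "wrist_torque": the same for the moment, N m; "gripper_width": finger opening in mm; "grasp_force": force on a finger pad.
Only numpy, scipy, OpenCV 4.12 (cv2) and the standard library are available. Lean on these libraries where they do the work, as an engineer would, in place of code of your own. Each camera call takes 0.05 s, during which the arm holds its last target. There are 200 camera calls.

## Task

Take the hook pole from its rest, hook it into the eye at the top of the parts cabinet's flap and swing the flap down with it until it is fully open. Then lay the pole back in both notches of its rest, hook hanging down as before; do not drop it on the bench.

Things in the scene. Friction and masses are not known exactly. Their poses are not given: they have to be found in the camera images.
- flap (a joint): Grey steel flap, 296 wide, 120 high, 10 mm thick, on the upper front of a fixed grey cabinet (300 wide, 150 deep, 262 high). Hinged at its lower edge, 130 mm above the bench. In rad: 0 upright, shut; grows as its top swings out and down; stop at 1.4 = fully open. Starts 0 to 0.12. 1 N at the eye moves it; past about 0.4 its weight (350 g, damped) slowly opens it if nothing holds it.
- eye (a point): Centre of the brass eye on the flap's top edge: loop of 6 mm wire, inside 38 mm along y and, from above, 34 mm along x; it rises outward at 40 degrees. Turns with the flap. Flap shut: z up, x level into the cabinet (flap opens to -x), y along the hinge, 261 mm above the bench. From here, in these axes, the hinge line is at x +28, z -131 mm, the loop's bow (the hook pulls on it) at x -18, z +15.
- pole: Hook pole, loose, about 220 g, lying level in its rest. Origin on its axis in the grip, near the balance point; x to the hook end, z up. Wooden grip 20 wide (y), 24 high (z), from x -90 to +60 mm; then a 10 mm steel rod to x +200 mm, where it turns square down (-z) into a straight 8 mm prong ending 49 mm below the axis.
- rest: Plywood rest fixed to the bench, base 260 x 90 x 10 mm. Origin at bench level; x along it, z up. Two posts with notches, flared to about 70 mm and 105 mm high: the rear (x -65 mm, 30 wide) takes the grip, the front (x +120, 22 wide) the rod. The pole lies with its axis 85 mm above the bench, hook to +x, origins in line within 12 mm; at its origin the grip is free on both sides.

How it is judged (in metres and radians):
On the way:
1. the flap is swung open beyond 0.4 rad with the pole's hook in the eye (value of joint flap above 0.4 rad and x of eye in the frame of pole between 0.165 and 0.235 m and y of eye in the frame of pole between -0.03 and 0.03 m and z of eye in the frame of pole between -0.065 and 0.005 m), for 0.1 s.
At the end, for the whole second after the job is handed in: The flap is open beyond 1.2 rad, and the pole lies still in both notches of its rest: its origin -60 to +30 mm along and within 15 mm across from the rest's origin and 75 to 95 mm above the bench, in line with the rest within 0.17 rad, its z axis within 0.2 rad of upright (hook hanging down) (value of joint flap above 1.2 rad and x of pole in the frame of rest between -0.06 and 0.03 m and y of pole in the frame of rest between -0.015 and 0.015 m and z of pole in the frame of rest between 0.075 and 0.095 m and angle between the x axis of pole and the x axis of rest, either way round below 0.17 rad and angle between pole's own z axis and vertical below 0.2 rad and linear speed of pole below 0.02 m/s); the robot touches nothing.
It fails at once if the pole is dropped onto the bench (height (world z) of pole below 0.045 m).
It also fails if it takes over 48 s, if anything falls off the work surface, if the arm or the gripper's body presses on something with over 40 N, if the wrist force passes 120 N, or if a joint passes its speed limit or range.

## Working session

There is one attempt and no reset: what is moved stays moved. The work goes in short steps, Python scripts to look and compute and a tool call to move; the robot and the scene stay as the last step left them, time stands still between calls to the robot, and variables do not carry over. Pictures are saved under pics/ and viewed, at most 11 in all, crops included, and the job is handed in when it is done.

Besides the shell and the picture viewer there is one more tool, called after "Call:" as name(argument=value, ...) on one line, values as JSON. step_arm: Moves the arm, as the interface text tells. Its arguments: {"type":"object","properties":{"motion":{"type":"array","items":{"type":"object","properties":{"dr":{"type":"array","items":{"type":"number"}},"slide":{"type":"array","items":{"type":"number"}},"jaw":{"type":"number"}}}}},"required":["motion"]}

```bash
mkdir -p pics; python3 - <<'E'
from bench import arm, optics
import cv2,numpy as np
for n in("side","top"):
    im=optics.get_image(n); cv2.imwrite(f"pics/{n}0.png",im)
    c=optics.camera_info(n); print(n,c["camera_matrix"],c["k1"],np.round(c["view"],3).tolist())
s=arm.read_state(); print(s)
E
```

```text
side [[486.35234942   0.         308.86636472]
 [  0.         486.35234942 242.14914114]
 [  0.           0.           1.        ]] -0.13130046208954801 [[-0.95, 0.312, -0.007, 526.71], [-0.245, -0.732, 0.636, 0.116], [0.193, 0.606, 0.771, -1153.889], [0.0, 0.0, 0.0, 1.0]]
top [[573.46513907   0.         309.15898578]
 [  0.         573.46513907 244.93926027]
 [  0.           0.           1.        ]] -0.16188265064948068 [[0.003, -1.0, -0.01, -35.616], [0.995, 0.002, 0.103, -546.751], [-0.103, -0.011, 0.995, -1018.034], [0.0, 0.0, 0.0, 1.0]]
{'clock': 0.1, 'joints': array([-8.48406549e-01,  3.85509638e-01,  6.78142303e-03, -4.08176024e-04,
       -1.19402304e+00, -2.58622158e-01]), 'joint_vel': array([-1.28052695e-04, -1.14637804e-03,  3.62230856e-03,  8.90557068e-05,
       -9.94244065e-04,  1.05740352e-03]), 'joint_efforts': array([-4.38848647e-04, -3.93320417e+01,  1.88930404e+01,  4.19798568e+00,
       -2.62975249e-03,  6.05823061e-06]), 'position': array([ 279.34775864, -558.47753249,  210.32431502]), 'ee_rot': array([-2.29737946e-01,  9.73252015e-01,  9.51576308e-04, -2.93122855e-04]), 'contact_force': array([ 0.25453656, -0.22616234, -0.5123619 ]), 'wrist_torque': array([-0.01753259, -0.00938219,  0.02320141]), 'grasp_force': 0.0, 'gripper_width': 85.4538312514113}
```

View pics/side0.png

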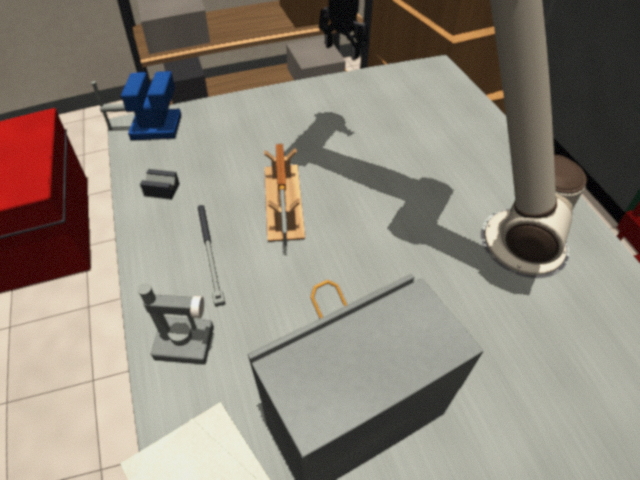

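View pics/top0.png

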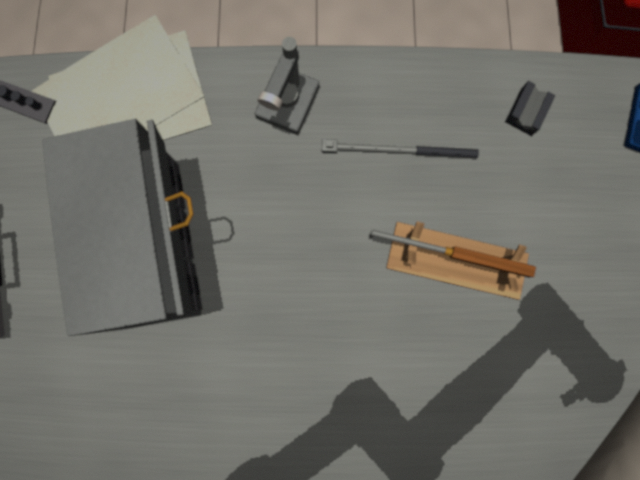

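The side view shows the rest at about (284,205) with the hook end at (285,250), and the brass eye at (328,295). In the top view the hook end is at (375,235), the grip's rear end at (533,271), and the eye at (180,212) on the flap's top edge, which runs (150,122)–(184,317).

```bash
cat > h.py <<'E'
import numpy as np,cv2
from bench import arm,optics
C={n:optics.camera_info(n) for n in("side","top")}
def ray(n,p):
    c=C[n];K=c["camera_matrix"];V=np.array(c["view"])
    u=cv2.undistortPoints(np.array([[p]],float),np.array(K),np.array([c["k1"],0,0,0,0.]))[0,0]
    R=V[:3,:3]; return -R.T@V[:3,3], R.T@np.array([u[0],-u[1],-1])
def onz(n,p,z):
    o,d=ray(n,p); return o+d*(z-o[2])/d[2]
def tri(ps,pt):
    (a,d),(b,e)=ray("side",ps),ray("top",pt)
    t=np.linalg.lstsq(np.c_[d,-e],b-a,rcond=None)[0]
    return (a+d*t[0]+b+e*t[1])/2, np.linalg.norm(a+d*t[0]-b-e*t[1])
def proj(n,P):
    c=C[n];q=np.array(c["view"])@np.append(P,1);x=q[:2]/-q[2]*[1,-1];x=x*(1+c["k1"]*(x@x))
    K=c["camera_matrix"];return np.array([K[0][0]*x[0]+K[0][2],K[1][1]*x[1]+K[1][2]])
E
python3 - <<'E'
from h import *
np.set_printoptions(precision=1,suppress=True)
S=cv2.imread("pics/side0.png");T=cv2.imread("pics/top0.png")
def crop(I,x,y,w,h,k):return cv2.resize(I[y:y+h,x:x+w],None,fx=k,fy=k,interpolation=cv2.INTER_CUBIC)
# sheet: side eye, side pole, top eye, top pole
a=crop(S,240,265,200,150,2); b=crop(S,240,130,100,150,2); b=cv2.copyMakeBorder(b,0,0,0,200,0)
c=crop(T,130,110,100,110,2); c=crop(T,110,110,133,220,3)
cv2.imwrite("pics/c1.png",np.hstack([crop(S,240,265,120,80,3),crop(S,250,135,70,120,2)]) if 0 else crop(T,360,210,190,100,4))
cv2.imwrite("pics/c2.png",crop(S,240,135,190,145+80,2.6))
for n,I in(("side",S),("top",T)):
    H=cv2.cvtColor(I,cv2.COLOR_BGR2HSV); m=cv2.inRange(H,(8,150,90),(25,255,255))
    k,l,st,ce=cv2.connectedComponentsWithStats(m)
    for i in range(1,k):
        if st[i,4]>25: print(n,st[i],ce[i])
E
```

```text
side [392   0  54  39 221] [420.3  16.7]
side [447  26  47  18 140] [474.5  35.1]
side [444  30  22   8  40] [454.3  33.5]
side [275 145  12  45 360] [280.4 168. ]
side [312 281  34  36 129] [324.7 293.6]
top [166 192  27  38 244] [182.1 209.3]
top [445 247  90  29 953] [490.2 260.6]
```

View pics/c1.png

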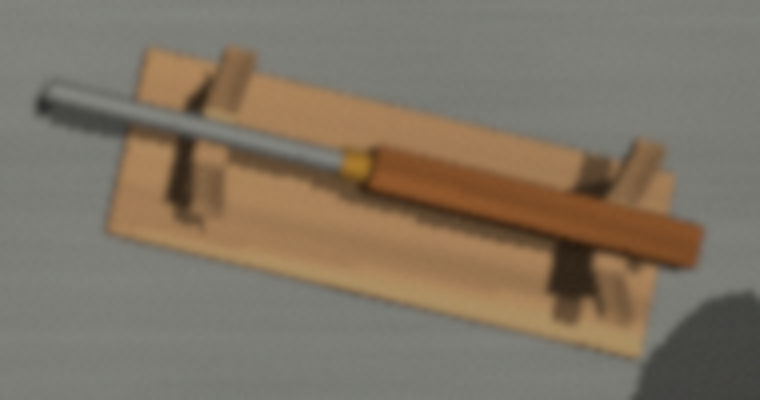

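View pics/c2.png

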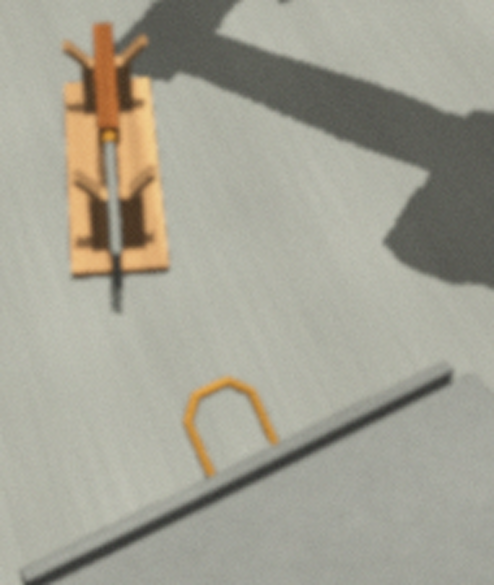

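The top crop shows the rod tip at (372,234), the ferrule's start at (446,250) and the grip's rear at (534.7,271.5) in full-picture pixels. The side crop shows the eye's bow at (327.7,282), its feet at (321,316) and (346,304), and the flap's top-edge corners at (250.4,355) and (412,276.5).

```bash
python3 - <<'E'
import cv2
T=cv2.imread("pics/top0.png")
a=cv2.resize(T[180:240,140:220],None,fx=5,fy=5,interpolation=cv2.INTER_CUBIC)
b=cv2.resize(T[110:335,130:220],None,fx=2.6,fy=2.6,interpolation=cv2.INTER_CUBIC)
a=cv2.copyMakeBorder(a,0,b.shape[0]-a.shape[0],0,0,0)
cv2.imwrite("pics/c3.png",cv2.hconcat([a,b]))
E
```

```text
(no output)
```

View pics/c3.png

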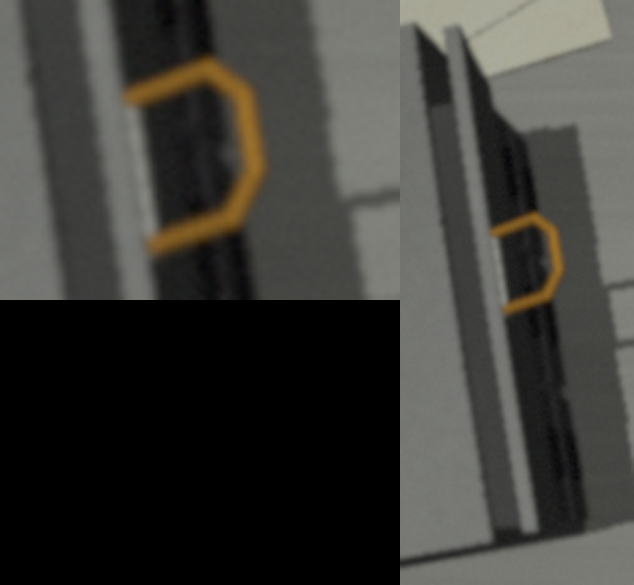

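The crop shows the eye's wire corners in the top view at (165.4,199.4), (181.6,192.4), (189.6,199), (192.6,213), (188,223) and (170.4,229). The flap's top edge runs (151,121)–(183,314).

```bash
python3 - <<'E'
from h import *
np.set_printoptions(precision=1,suppress=True)
s=np.array([(211,472),(188,422),(197,395),(228,381),(250,390),(275,440)])/2.6+[240,135]
t=np.array([(127,97),(208,62),(248,95),(263,165),(240,215),(152,245)])/5+[140,180]
P=[]
for a,b in zip(s,t):
    p,e=tri(a,b);P.append(p);print("eye",p,e)
P=np.array(P);print("mean",P.mean(0))
y=(P[0]+P[1]-P[4]-P[5]);print("yaw of eye axis",np.degrees(np.arctan2(y[1],y[0])))
# flap front top edge, z 250: ends
for a,b in (((27,570),(462,27)),((447,366),(536,530))):
    p,e=tri(np.array(a)/2.6+[240,135],np.array([b[0]-400,b[1]])/2.6+[130,110]);print("flap edge",p,e)
A=onz("top",(372.3,234.2),90);B=onz("top",(534.7,271.6),97);F=onz("top",(446,250.3),90)
print("pole tip,rear,ferrule",A,B,F,np.linalg.norm(A-B),np.linalg.norm(F-A))
p,e=tri(np.array([116,258])/2.6+[240,135],(372.3,234.2));print("tip tri",p,e)
p,e=tri(np.array([103,24])/2.6+[240,135],(534.7,271.6));print("rear tri",p,e)
for c in((148,47),(675,177),(640,355),(107,232)): print("base",onz("top",np.array(c)/4+[360,210],10))
E
```

```text
eye [590.5 174.8 249.2] 0.8423090413549603
eye [596.6 147.2 266. ] 2.8045618258826233
eye [586.2 134.  271. ] 2.225589066368946
eye [565.6 129.5 270.2] 3.3330074397097933
eye [553.  136.6 264.4] 1.4308565290707456
eye [546.7 165.9 249. ] 0.6673449481353976
mean [573.1 148.  261.6]
yaw of eye axis 12.557783003319122
flap edge [710.9 199.5 245.3] 5.126444355186877
flap edge [423.3 146.7 244.6] 1.796884373170373
pole tip,rear,ferrule [ 559.2 -143.6   90. ] [ 493.9 -426.4   97. ] [ 531.5 -271.2   90. ] 290.28532199164704 130.5634162388839
tip tri [ 561.7 -145.4   76.1] 1.659966094800949
rear tri [ 493.4 -426.9   95. ] 1.2323490603315905
base [ 592.5 -198.2   10. ]
base [ 531.7 -449.8   10. ]
base [ 447.9 -430.1   10. ]
base [ 506. -178.   10.]
```

```bash
cat >> h.py <<'E'
from scipy.spatial.transform import Rotation as R
np.set_printoptions(precision=1,suppress=True)
def move(p,yaw,pitch=0):
    """slide (mm) and dr (8 deg) to bring TCP to p, tool down, pole x axis (tool x line) at world yaw deg"""
    s=arm.read_state();Q=R.from_quat(s["ee_rot"])
    best=None
    for a in(yaw,yaw+180):
        X=np.array([np.cos(np.radians(a)),np.sin(np.radians(a)),0]);Z=np.array([0,0,-1.])
        T=R.from_matrix(np.c_[X,np.cross(Z,X),Z]);d=(Q.inv()*T).as_rotvec(degrees=True)/8
        if best is None or np.linalg.norm(d)<np.linalg.norm(best):best=d
    print("t",round(s["clock"],2),"at",s["position"],"F",s["contact_force"],"w",s["gripper_width"],"g",s["grasp_force"],"j",np.round(s["joints"],2))
    print("slide",Q.inv().apply(np.array(p)-s["position"]),"dr",np.round(best,2),"tool x",np.round(Q.as_matrix()[:,0],3))
E
python3 - <<'E'
from h import *
for l in(((445,27),(524,530)),((462,27),(538,530))):
    p=[onz("top",np.array([b[0]-400,b[1]])/2.6+[130,110],250) for b in l];d=p[0]-p[1];print(p,np.linalg.norm(d),np.degrees(np.arctan2(d[1],d[0])))
move([513.8,-340.5,150],77)
E
```

```text
[array([712. , 207.4, 250. ]), array([424.1, 151.8, 250. ])] 293.2171570594948 10.93251108998042
[array([711.7, 197.3, 250. ]), array([424.2, 143.9, 250. ])] 292.48152188444993 10.508950452363095
t 0.1 at [ 279.3 -558.5  210.3] F [ 0.3 -0.2 -0.5] w 85.4538312514113 g 0.0 j [-0.8  0.4  0.  -0.  -1.2 -0.3]
slide [-307.2   90.    60.5] dr [ 0.   0.  -6.3] tool x [-0.9 -0.4  0. ]
```

Call:
step_arm(motion=[{"slide":[-38,11,7],"dr":[0,0,-0.8],"jaw":85},{"slide":[-77,22,15],"dr":[0,0,-1.6],"jaw":85},{"slide":[-115,34,22],"dr":[0,0,-2.4],"jaw":85},{"slide":[-154,45,30],"dr":[0,0,-3.2],"jaw":85},{"slide":[-192,56,37],"dr":[0,0,-4.0],"jaw":85},{"slide":[-230,67,45],"dr":[0,0,-4.8],"jaw":85},{"slide":[-269,79,53],"dr":[0,0,-5.6],"jaw":85},{"slide":[-307,90,60],"dr":[0,0,-6.3],"jaw":85}])

```text
clock: 1.1
position: [514.5, -339.9, 150.5]
ee_rot: [-0.624, 0.782, 0.001, -0.0]
contact_force: [-0.5, -0.4, -0.3]
gripper_width: 85.1
grasp_force: 0.0
```

```bash
python3 - <<'E'
from h import *
move([513.8,-340.5,66],77)
E
```

```text
t 1.1 at [ 514.5 -339.9  150.5] F [-0.5 -0.4 -0.3] w 85.07908237927347 g 0.0 j [-0.3  0.4 -0.1 -0.  -1.1  0.1]
slide [ 0.8  0.4 84.5] dr [0. 0. 0.] tool x [-0.2 -1.  -0. ]
```

Call:
step_arm(motion=[{"slide":[0.8,0.4,15],"dr":[0,0,0],"jaw":85},{"slide":[0.8,0.4,30],"dr":[0,0,0],"jaw":85},{"slide":[0.8,0.4,45],"dr":[0,0,0],"jaw":75},{"slide":[0.8,0.4,60],"dr":[0,0,0],"jaw":60},{"slide":[0.8,0.4,74],"dr":[0,0,0],"jaw":60},{"slide":[0.8,0.4,84],"dr":[0,0,0],"jaw":50},{"slide":[0.8,0.4,84],"dr":[0,0,0],"jaw":20},{"slide":[0.8,0.4,84],"dr":[0,0,0],"jaw":5}])

```text
clock: 2.1
position: [514.2, -342.2, 68.1]
ee_rot: [-0.622, 0.783, -0.001, 0.0]
contact_force: [0.4, -0.1, -1.5]
gripper_width: 17.9
grasp_force: 61.1
```

Call:
step_arm(motion=[{"slide":[0,0,0],"dr":[0,0,0],"jaw":5},{"slide":[0,0,0],"dr":[0,0,0],"jaw":5},{"slide":[0,0,0],"dr":[0,0,0],"jaw":5},{"slide":[0,0,0],"dr":[0,0,0],"jaw":5},{"slide":[0,0,-3],"dr":[0,0,0],"jaw":5},{"slide":[0,0,-10],"dr":[0,0,0],"jaw":5},{"slide":[0,0,-20],"dr":[0,0,0],"jaw":5},{"slide":[0,0,-35],"dr":[0,0,0],"jaw":5}])

```text
clock: 3.1
position: [513.0, -341.7, 102.8]
ee_rot: [-0.622, 0.783, 0.001, -0.0]
contact_force: [-0.2, -0.5, -3.0]
gripper_width: 18.0
grasp_force: 61.1
```

```bash
python3 - <<'E'
from h import *
move([513.8,-340.5,66],77)
E
```

```text
t 3.1 at [ 513.  -341.7  102.8] F [-0.2 -0.5 -3. ] w 18.0123705090646 g 61.06387495994568 j [-0.3  0.5 -0.2 -0.  -0.9  0.1]
slide [-1.3 -0.6 36.8] dr [ 0.  0. -0.] tool x [-0.2 -1.  -0. ]
```

```bash
python3 - <<'E'
from h import *
move([609.4,-45.5,325],100.7)
E
```

```text
t 3.1 at [ 513.  -341.7  102.8] F [-0.2 -0.5 -3. ] w 18.0123705090646 g 61.06387495994568 j [-0.3  0.5 -0.2 -0.  -0.9  0.1]
slide [-310.3  -26.9 -222.2] dr [ 0.  0. -3.] tool x [-0.2 -1.  -0. ]
```

Call:
step_arm(motion=[{"slide":[-8,0,-30],"dr":[0,0,-0.2],"jaw":5},{"slide":[-25,-2,-65],"dr":[0,0,-0.4],"jaw":5},{"slide":[-50,-4,-100],"dr":[0,0,-0.8],"jaw":5},{"slide":[-80,-7,-140],"dr":[0,0,-1.2],"jaw":5},{"slide":[-115,-10,-175],"dr":[0,0,-1.6],"jaw":5},{"slide":[-155,-13,-205],"dr":[0,0,-2.0],"jaw":5},{"slide":[-190,-16,-220],"dr":[0,0,-2.4],"jaw":5},{"slide":[-215,-19,-222],"dr":[0,0,-2.6],"jaw":5}])

```text
clock: 4.1
position: [580.8, -135.2, 327.3]
ee_rot: [0.754, -0.657, 0.002, -0.001]
contact_force: [-0.0, -0.4, -3.0]
gripper_width: 18.2
grasp_force: 61.1
```

```bash
python3 - <<'E'
from h import *
move([609.4,-45.5,325],100.7)
E
```

```text
t 4.1 at [ 580.8 -135.2  327.3] F [-0.  -0.4 -3. ] w 18.158840388870683 g 61.11522674560547 j [ 0.   0.3  0.1  0.  -1.4  0.1]
slide [-84.9 -40.6   2.4] dr [-0.  -0.  -0.3] tool x [ 0.1 -1.   0. ]
```

Call:
step_arm(motion=[{"slide":[-15,-8,2],"dr":[0,0,-0.1],"jaw":5},{"slide":[-30,-16,2],"dr":[0,0,-0.1],"jaw":5},{"slide":[-45,-24,2],"dr":[0,0,-0.2],"jaw":5},{"slide":[-60,-32,2],"dr":[0,0,-0.3],"jaw":5},{"slide":[-75,-38,2],"dr":[0,0,-0.3],"jaw":5},{"slide":[-85,-41,2],"dr":[0,0,-0.3],"jaw":5},{"slide":[-85,-41,2],"dr":[0,0,-0.3],"jaw":5},{"slide":[-85,-41,2],"dr":[0,0,-0.3],"jaw":5}])

```text
clock: 5.1
position: [609.3, -47.1, 322.4]
ee_rot: [0.767, -0.642, 0.0, 0.0]
contact_force: [1.2, -0.5, -1.6]
gripper_width: 18.1
grasp_force: 61.1
```

```bash
python3 - <<'E'
from h import *
move([609.4,-45.5,325],100.7)
S=optics.get_image("side");T=optics.get_image("top");cv2.imwrite("pics/s1.png",S);cv2.imwrite("pics/t1.png",T)
f=lambda I,x,y:cv2.resize(I[y:y+100,x:x+100],None,fx=4,fy=4,interpolation=cv2.INTER_CUBIC)
cv2.imwrite("pics/c4.png",cv2.hconcat([f(S,280,230),f(T,130,160)]))
X=R.from_quat(arm.read_state()["ee_rot"]).as_matrix()[:,0];p=arm.read_state()["position"]
t=p-199*X;t[2]+=19
for n in("side","top"):print(n,proj(n,t),proj(n,t-[0,0,49]))
E
```

```text
t 5.1 at [609.3 -47.1 322.4] F [ 1.2 -0.5 -1.6] w 18.132536656460704 g 61.09744906425476 j [ 0.2  0.3  0.2  0.  -1.4 -0. ]
slide [-1.6 -0.4 -2.6] dr [ 0.  -0.  -0.1] tool x [ 0.2 -1.   0. ]
side [326.5 264.7] [325.8 284.3]
top [166.4 199.1] [175.4 205.5]
```

View pics/c4.png

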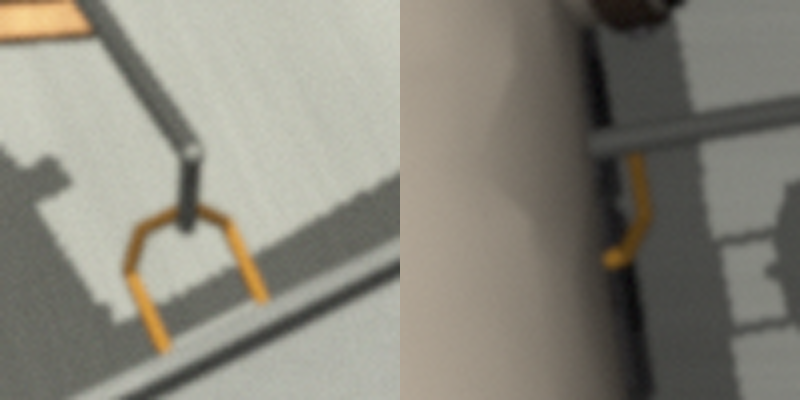

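The side half shows the prong hanging over the loop: elbow at (327.5,267.5), tip at (326.8,287.5), just above the bow. In the top half the arm hides the hook, and the rod's centre line is at row 195 at column 177.5.

```bash
python3 - <<'E'
from h import *
print(proj("side",[572.5,150,261]),proj("side",[573,148.5,261]),proj("side",[573,148.5,292]))
for d in([10,0,0],[0,10,0],[0,0,10]):print(proj("side",np.array([573,148.5,292])+d)-proj("side",[573,148.5,292]))
s=np.array([(165,350),(128,272),(143,232),(187,210),(228,222),(265,300)])/4+[280,230]
print(s,s.mean(0))
E
```

```text
[326.7 296.3] [326.1 295.6] [326.5 284.2]
[-6.3  1.8]
[2.2 5.3]
[ 0.1 -3.8]
[[321.2 317.5]
 [312.  298. ]
 [315.8 288. ]
 [326.8 282.5]
 [337.  285.5]
 [346.2 305. ]] [326.5 296.1]
```

Call:
step_arm(motion=[{"slide":[3,0,0],"dr":[0,0,0],"jaw":5},{"slide":[5,0,3],"dr":[0,0,0],"jaw":5},{"slide":[5,0,10],"dr":[0,0,0],"jaw":5},{"slide":[5,0,18],"dr":[0,0,0],"jaw":5},{"slide":[5,0,26],"dr":[0,0,0],"jaw":5},{"slide":[5,0,34],"dr":[0,0,0],"jaw":5},{"slide":[5,0,42],"dr":[0,0,0],"jaw":5},{"slide":[5,0,50],"dr":[0,0,0],"jaw":5}])

```text
clock: 6.2
position: [610.3, -51.8, 271.7]
ee_rot: [0.767, -0.642, -0.0, 0.0]
contact_force: [-1.1, 0.3, -3.0]
gripper_width: 18.0
grasp_force: 61.1
```

```bash
python3 - <<'E'
from h import *
move([609.4,-45.5,325],100.7)
S=optics.get_image("side");cv2.imwrite("pics/c5.png",cv2.resize(S[230:330,260:400],None,fx=4,fy=4,interpolation=cv2.INTER_CUBIC))
E
```

```text
t 6.2 at [610.3 -51.8 271.7] F [-1.1  0.3 -3. ] w 17.96552317906285 g 61.09929800033569 j [ 0.2  0.3  0.1  0.  -1.3 -0. ]
slide [ -6.3  -0.2 -53.3] dr [ 0.  -0.  -0.1] tool x [ 0.2 -1.   0. ]
```

View pics/c5.png

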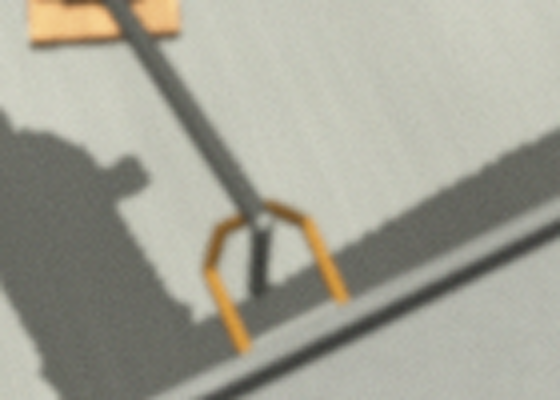

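The prong hangs inside the loop (elbow (325,284), tip (325,304)), the rod passes over the bow, and there is no contact force. Next: pull along the arc.

Call:
step_arm(motion=[{"slide":[8,0,0],"dr":[0,0,0],"jaw":5},{"slide":[16,0,1],"dr":[0,0,0],"jaw":5},{"slide":[25,0,4],"dr":[0,0,0],"jaw":5},{"slide":[34,0,8],"dr":[0,0,0],"jaw":5},{"slide":[43,0,12],"dr":[0,0,0],"jaw":5},{"slide":[52,0,17],"dr":[0,0,0],"jaw":5},{"slide":[60,0,24],"dr":[0,0,0],"jaw":5},{"slide":[67,0,30],"dr":[0,0,0],"jaw":5}])

```text
clock: 7.25
position: [622.2, -118.3, 241.7]
ee_rot: [0.767, -0.642, -0.0, 0.0]
contact_force: [0.0, 1.1, -3.9]
gripper_width: 18.0
grasp_force: 61.0
```

```bash
python3 - <<'E'
from h import *
move([609.4,-45.5,325],100.7)
S=optics.get_image("side");cv2.imwrite("pics/c6.png",cv2.resize(S[200:330,240:420],None,fx=3,fy=3,interpolation=cv2.INTER_CUBIC))
E
```

```text
t 7.25 at [ 622.2 -118.3  241.7] F [ 0.   1.1 -3.9] w 17.950374742504412 g 60.98162770271301 j [ 0.1  0.4  0.1 -0.  -1.3  0.1]
slide [-73.9  -0.2 -83.3] dr [ 0.   0.  -0.1] tool x [ 0.2 -1.  -0. ]
```

View pics/c6.png

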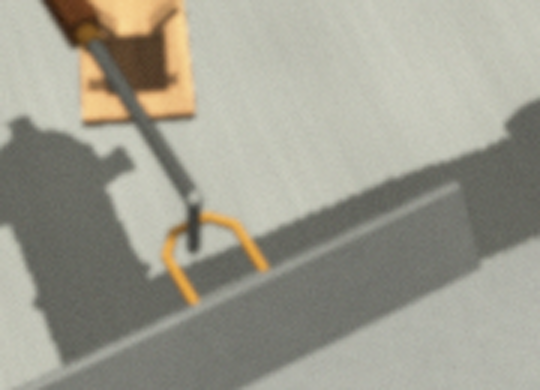

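The flap has opened to about 0.5 rad, with the prong (crop (193,245)) pulling on the loop's bow at about (190,218). I carry on down the arc.

Call:
step_arm(motion=[{"slide":[6,0,5],"dr":[0,0,0],"jaw":5},{"slide":[12,0,10],"dr":[0,0,0],"jaw":5},{"slide":[17,0,15],"dr":[0,0,0],"jaw":5},{"slide":[21,0,20],"dr":[0,0,0],"jaw":5},{"slide":[25,0,26],"dr":[0,0,0],"jaw":5},{"slide":[28,0,32],"dr":[0,0,0],"jaw":5},{"slide":[31,0,38],"dr":[0,0,0],"jaw":5},{"slide":[34,0,45],"dr":[0,0,0],"jaw":5}])

```text
clock: 8.3
position: [628.3, -151.3, 196.9]
ee_rot: [0.767, -0.642, 0.0, -0.0]
contact_force: [-0.5, 0.6, -3.7]
gripper_width: 17.7
grasp_force: 61.0
```

Call:
step_arm(motion=[{"slide":[2,0,7],"dr":[0,0,0],"jaw":5},{"slide":[4,0,14],"dr":[0,0,0],"jaw":5},{"slide":[6,0,22],"dr":[0,0,0],"jaw":5},{"slide":[8,0,30],"dr":[0,0,0],"jaw":5},{"slide":[10,0,38],"dr":[0,0,0],"jaw":5},{"slide":[11,0,46],"dr":[0,0,0],"jaw":5},{"slide":[12,0,54],"dr":[0,0,0],"jaw":5},{"slide":[12,0,60],"dr":[0,0,0],"jaw":5}])

```text
clock: 9.3
position: [630.2, -163.0, 136.6]
ee_rot: [0.767, -0.642, -0.0, 0.0]
contact_force: [0.4, 0.6, -2.2]
gripper_width: 17.9
grasp_force: 61.0
```

```bash
python3 - <<'E'
from h import *
move([609.4,-45.5,325],100.7)
S=optics.get_image("side");cv2.imwrite("pics/c7.png",cv2.resize(S[180:380,220:440],None,fx=2.7,fy=2.7,interpolation=cv2.INTER_CUBIC))
E
```

```text
t 9.3 at [ 630.2 -163.   136.6] F [ 0.4  0.6 -2.2] w 17.89923605074665 g 61.043862104415894 j [-0.   0.5 -0.  -0.  -1.1  0.2]
slide [-119.4   -0.2 -188.3] dr [ 0.   0.  -0.1] tool x [ 0.2 -1.  -0. ]
```

View pics/c7.png

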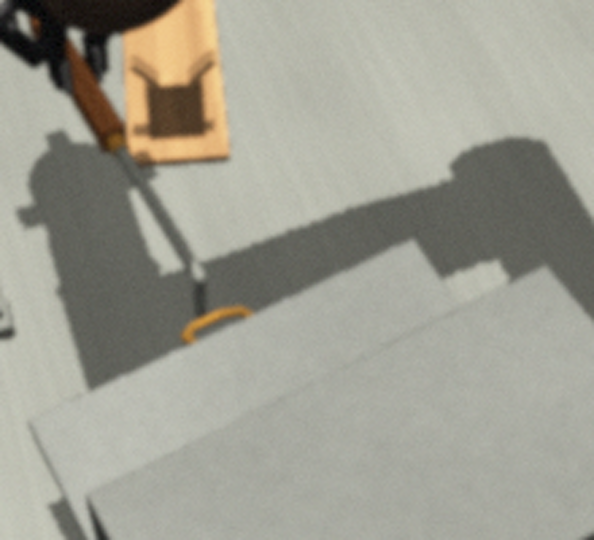

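The flap now lies nearly level and seen from above (edge corners at crop (30,425) and (412,240)). The bow is at (215,318), the prong elbow at (198,270).

```bash
python3 - <<'E'
from h import *
o=np.array([.186,-.983,0]);h=np.array([.983,.186,0]);H=np.array([567.3,177.5,130])
print(np.array([30,425])/2.7+[220,180],np.array([412,240])/2.7+[220,180],"bow",np.array([215,314])/2.7+[220,180])
for a in(.9,1.0,1.1,1.2,1.3,1.4):
    c,s=np.cos(a),np.sin(a)
    f=lambda x,z,y:proj("side",H+o*(-x*c+z*s)+h*y+np.array([0,0,z*c+x*s]))
    print(a,f(0,120,148),f(0,120,-148),f(-46,146,0))
E
```

```text
[231.1 337.4] [372.6 268.9] bow [299.6 296.3]
0.9 [226.9 322.5] [378.5 252.9] [293.7 272.6]
1.0 [226.1 322.2] [375.8 253.6] [292.7 275.4]
1.1 [225.6 322.6] [373.5 254.8] [292.1 278.9]
1.2 [225.4 323.7] [371.4 256.6] [292.  282.9]
1.3 [225.5 325.3] [369.8 258.9] [292.2 287.4]
1.4 [225.9 327.5] [368.5 261.7] [292.8 292.3]
```

Call:
step_arm(motion=[{"slide":[-2,0,0],"dr":[0,0,0],"jaw":5},{"slide":[-4,0,-2],"dr":[0,0,0],"jaw":5},{"slide":[-4,0,-10],"dr":[0,0,0],"jaw":5},{"slide":[-3,0,-20],"dr":[0,0,0],"jaw":5},{"slide":[-2,0,-34],"dr":[0,0,0],"jaw":5},{"slide":[0,0,-50],"dr":[0,0,0],"jaw":5},{"slide":[0,0,-70],"dr":[0,0,0],"jaw":5},{"slide":[0,0,-90],"dr":[0,0,0],"jaw":5}])

```text
clock: 10.35
position: [630.4, -163.0, 229.0]
ee_rot: [0.767, -0.642, 0.0, -0.0]
contact_force: [0.4, -0.9, -3.1]
gripper_width: 18.3
grasp_force: 61.1
```

```bash
python3 - <<'E'
from h import *
move([514.1,-341.6,150],77)
E
```

```text
t 10.35 at [ 630.4 -163.   229. ] F [ 0.4 -0.9 -3.1] w 18.33277711555551 g 61.059672832489014 j [-0.   0.4  0.1 -0.  -1.3  0.2]
slide [155.3 146.2  78.9] dr [-0.   0.   2.9] tool x [ 0.2 -1.   0. ]
```

Call:
step_arm(motion=[{"slide":[15,10,-5],"dr":[0,0,0.2],"jaw":5},{"slide":[40,32,0],"dr":[0,0,0.6],"jaw":5},{"slide":[66,58,10],"dr":[0,0,1.1],"jaw":5},{"slide":[92,84,20],"dr":[0,0,1.6],"jaw":5},{"slide":[118,110,35],"dr":[0,0,2.1],"jaw":5},{"slide":[140,132,50],"dr":[0,0,2.6],"jaw":5},{"slide":[155,146,59],"dr":[0,0,2.9],"jaw":5},{"slide":[155,146,59],"dr":[0,0,2.9],"jaw":5}])

```text
clock: 11.35
position: [512.5, -342.5, 167.5]
ee_rot: [-0.621, 0.784, 0.001, -0.0]
contact_force: [1.2, 0.5, -2.4]
gripper_width: 18.0
grasp_force: 61.1
```

```bash
python3 - <<'E'
from h import *
move([514.1,-341.6,67],77)
S=optics.get_image("side");T=optics.get_image("top")
cv2.imwrite("pics/s2.png",S);cv2.imwrite("pics/t2.png",T)
a=cv2.resize(S[120:280,220:380],(400,400),interpolation=cv2.INTER_CUBIC)
b=cv2.resize(T[120:340,130:570],(800,400),interpolation=cv2.INTER_CUBIC)[:,:]
cv2.imwrite("pics/c8.png",cv2.vconcat([cv2.resize(b,(600,300)),cv2.hconcat([cv2.resize(a,(300,300)),cv2.resize(S[230:390,200:360],(300,300))])]))
X=-R.from_quat(arm.read_state()["ee_rot"]).as_matrix()[:,0];p=arm.read_state()["position"]+[0,0,19]
for n in("side","top"):print(n,proj(n,p+200*X),proj(n,p+200*X-[0,0,49]),proj(n,p+60*X),proj(n,p-90*X))
E
```

```text
t 11.35 at [ 512.5 -342.5  167.5] F [ 1.2  0.5 -2.4] w 17.95345433366569 g 61.05297088623047 j [-0.3  0.4 -0.1 -0.  -1.1  0.1]
slide [ -1.2  -1.5 100.5] dr [ 0.  0. -0.] tool x [-0.2 -1.  -0. ]
side [283.4 198. ] [284.5 214.4] [280.  153.6] [276.9 113.9]
top [380.5 226.4] [377.1 230.5] [467.6 246.8] [557.6 268.2]
```

View pics/c8.png

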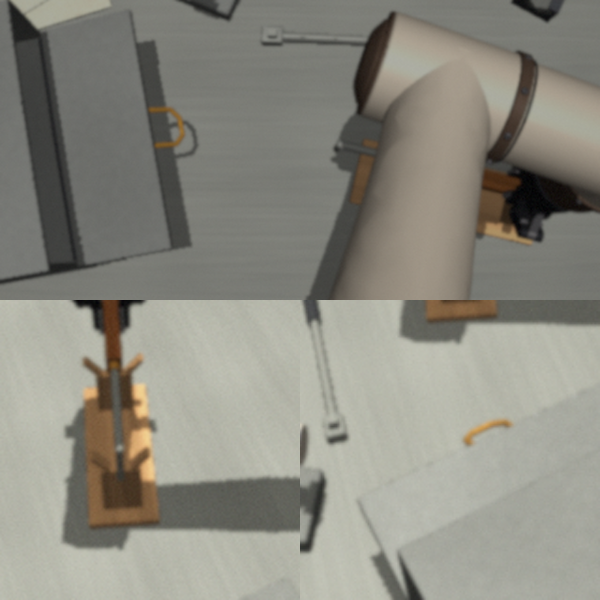

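The flap is fully open, the eye hanging free at top-view crop (170,128). The pole is level above the rest, its elbow at side pixel (283.5,199) against (283.4,198) predicted, so it has not slipped.

Call:
step_arm(motion=[{"slide":[-1,-1.5,10],"dr":[0,0,0],"jaw":5},{"slide":[-1,-1.5,25],"dr":[0,0,0],"jaw":5},{"slide":[-1,-1.5,40],"dr":[0,0,0],"jaw":5},{"slide":[-1,-1.5,55],"dr":[0,0,0],"jaw":5},{"slide":[-1,-1.5,68],"dr":[0,0,0],"jaw":5},{"slide":[-1,-1.5,78],"dr":[0,0,0],"jaw":5},{"slide":[-1,-1.5,86],"dr":[0,0,0],"jaw":5},{"slide":[-1,-1.5,92],"dr":[0,0,0],"jaw":5}])

```text
clock: 12.45
position: [515.7, -340.8, 76.0]
ee_rot: [-0.622, 0.783, -0.0, 0.0]
contact_force: [0.5, 0.3, -3.5]
gripper_width: 18.3
grasp_force: 61.1
```

```bash
python3 - <<'E'
from h import *
move([514.1,-341.6,67],77)
E
```

```text
t 12.45 at [ 515.7 -340.8   76. ] F [ 0.5  0.3 -3.5] w 18.279624588564083 g 61.10775947570801 j [-0.3  0.5 -0.2  0.  -0.9  0.1]
slide [1.1 1.4 9. ] dr [-0. -0. -0.] tool x [-0.2 -1.   0. ]
```

Call:
step_arm(motion=[{"slide":[0.5,0.7,2],"dr":[0,0,0],"jaw":5},{"slide":[0.5,0.7,4],"dr":[0,0,0],"jaw":5},{"slide":[0.5,0.7,5.5],"dr":[0,0,0],"jaw":5},{"slide":[0.5,0.7,7],"dr":[0,0,0],"jaw":5},{"slide":[0.5,0.7,8],"dr":[0,0,0],"jaw":5},{"slide":[0.5,0.7,8.5],"dr":[0,0,0],"jaw":5},{"slide":[0.5,0.7,8.5],"dr":[0,0,0],"jaw":5},{"slide":[0.5,0.7,8.5],"dr":[0,0,0],"jaw":5}])

```text
clock: 13.45
position: [514.9, -341.1, 68.0]
ee_rot: [-0.622, 0.783, -0.0, 0.0]
contact_force: [0.4, -0.5, -2.2]
gripper_width: 17.8
grasp_force: 61.3
```

```bash
python3 - <<'E'
from h import *
for _ in range(3):
    move([514.1,-341.6,67],77);optics.get_image("top")
E
```

```text
t 13.45 at [ 514.9 -341.1   68. ] F [ 0.4 -0.5 -2.2] w 17.849038151392644 g 61.25956177711487 j [-0.3  0.5 -0.2  0.  -0.9  0.1]
slide [0.7 0.7 1. ] dr [-0. -0. -0.] tool x [-0.2 -1.   0. ]
t 13.5 at [ 514.9 -341.1   68. ] F [ 0.3  0.5 -1.6] w 17.80046976569321 g 61.26276969909668 j [-0.3  0.5 -0.2  0.  -0.9  0.1]
slide [0.7 0.6 1. ] dr [-0. -0. -0.] tool x [-0.2 -1.   0. ]
t 13.55 at [ 514.9 -341.1   68. ] F [-0.7  0.3 -0.3] w 17.97316987338948 g 61.26839876174927 j [-0.3  0.5 -0.2  0.  -0.9  0.1]
slide [0.7 0.6 1. ] dr [-0. -0. -0.] tool x [-0.2 -1.   0. ]
```

Call:
step_arm(motion=[{"slide":[0,0,0.5],"dr":[0,0,0],"jaw":5},{"slide":[0,0,0.5],"dr":[0,0,0],"jaw":22},{"slide":[0,0,0.5],"dr":[0,0,0],"jaw":30},{"slide":[0,0,0.5],"dr":[0,0,0],"jaw":40},{"slide":[0,0,0.5],"dr":[0,0,0],"jaw":50},{"slide":[0,0,0.5],"dr":[0,0,0],"jaw":60},{"slide":[0,0,0.5],"dr":[0,0,0],"jaw":60},{"slide":[0,0,0.5],"dr":[0,0,0],"jaw":60}])

```text
clock: 14.6
position: [514.9, -341.0, 67.3]
ee_rot: [-0.622, 0.783, -0.0, 0.0]
contact_force: [-1.1, 0.8, 0.1]
gripper_width: 60.4
grasp_force: 0.0
```

Call:
step_arm(motion=[{"slide":[0,0,-6],"dr":[0,0,0],"jaw":60},{"slide":[0,0,-16],"dr":[0,0,0],"jaw":60},{"slide":[0,0,-30],"dr":[0,0,0],"jaw":60},{"slide":[0,0,-50],"dr":[0,0,0],"jaw":60},{"slide":[0,0,-75],"dr":[0,0,0],"jaw":60},{"slide":[0,0,-105],"dr":[0,0,0],"jaw":60},{"slide":[40,0,-130],"dr":[0,0,0],"jaw":60},{"slide":[90,0,-150],"dr":[0,0,0],"jaw":60}])

```text
clock: 15.6
position: [495.2, -429.2, 220.5]
ee_rot: [-0.623, 0.782, -0.002, 0.001]
contact_force: [0.6, -0.6, -0.5]
gripper_width: 60.0
grasp_force: 0.0
```

```bash
python3 - <<'E'
from h import *
move([279,-559,211],30)
E
```

```text
t 15.6 at [ 495.2 -429.2  220.5] F [ 0.6 -0.6 -0.5] w 59.95539723959443 g 0.0 j [-0.5  0.4  0.1  0.  -1.2  0.2]
slide [174.8 181.8   9.1] dr [-0.   0.   5.9] tool x [-0.2 -1.   0. ]
```

Move clear for a full view.

Call:
step_arm(motion=[{"slide":[22,22,0],"dr":[0,0,0.7],"jaw":60},{"slide":[44,45,0],"dr":[0,0,1.5],"jaw":60},{"slide":[66,68,0],"dr":[0,0,2.2],"jaw":60},{"slide":[88,91,0],"dr":[0,0,3],"jaw":60},{"slide":[110,114,0],"dr":[0,0,3.7],"jaw":60},{"slide":[132,137,0],"dr":[0,0,4.5],"jaw":60},{"slide":[154,160,0],"dr":[0,0,5.2],"jaw":60},{"slide":[174,181,0],"dr":[0,0,5.9],"jaw":60}])

```text
clock: 16.6
position: [278.0, -558.0, 218.7]
ee_rot: [-0.255, 0.967, -0.001, 0.0]
contact_force: [-0.1, -0.1, 0.4]
gripper_width: 60.0
grasp_force: 0.0
```

```bash
python3 - <<'E'
from h import *
S=optics.get_image("side");T=optics.get_image("top")
T0=cv2.imread("pics/top0.png");S0=cv2.imread("pics/side0.png")
for n,I in(("side0",S0),("side",S),("top0",T0),("top",T)):
    m=cv2.inRange(cv2.cvtColor(I,cv2.COLOR_BGR2HSV),(8,150,90),(25,255,255))
    k,l,st,ce=cv2.connectedComponentsWithStats(m)
    for i in range(1,k):
        if st[i,4]>60: print(n,st[i],ce[i])
a=cv2.resize(T[110:340,40:560],(780,345));b=cv2.hconcat([cv2.resize(S[120:280,200:380],(270,240)),cv2.resize(T[200:310,350:560],(458,240)),np.zeros((240,52,3),np.uint8)])
cv2.imwrite("pics/c9.png",cv2.vconcat([a,b]))
E
```

```text
side0 [392   0  54  39 221] [420.3  16.7]
side0 [447  26  47  18 140] [474.5  35.1]
side0 [275 145  12  45 360] [280.4 168. ]
side0 [312 281  34  36 129] [324.7 293.6]
side [409   8  42  28 140] [426.6  19.9]
side [430  26  36  18  72] [447.8  37.1]
side [467  26  29  15  93] [483.9  33.1]
side [275 145  12  45 355] [280.4 168.2]
top0 [166 192  27  38 244] [182.1 209.3]
top0 [445 247  90  29 953] [490.2 260.6]
top [239 199  25  29 115] [252.8 212.2]
top [444 247  90  29 947] [489.8 260.6]
```

View pics/c9.png

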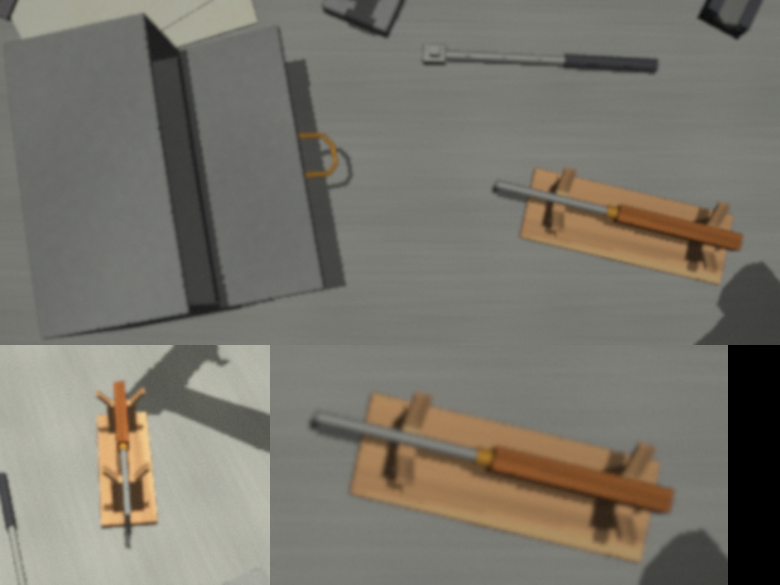

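The pole lies in both notches within a pixel of where it started (top centroid (489.8,260.6)), hook down. The flap is fully open, with the eye at (252.8,212), and the arm is clear.

```bash
python3 -c "
from bench import arm
print(arm.job_done())"
```

```text
the job is handed in; nothing more can be done
None
```

The flap was swung fully open with the hook in the eye, the pole is back in both notches of its rest with the hook hanging down, and the job was handed in at about 17 s; the hand-in call returned no verdict.

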